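# Pack the amber reagents into the caddy

### The job

Pack the four amber reagent bottles into the grey caddy, each upright in the nest cut for its size: the widest bottle in the widest hole, and so on down to the smallest. Set them down rather than dropping them, tip nothing over, and leave the clear bottle and the white bottle standing where they are.

Things in the scene. Friction and masses are not known exactly. Their poses are not given: they have to be found in the camera images.
- amber_large_mid (a point): Largest amber (brown) glass bottle, black cap, label: belongs in the caddy. Round body 66 mm in diameter, straight to about 95 mm up; 138 mm tall over all; cap 38 mm in diameter and about 17 mm high; about 0.4 kg. Point: on its axis, half-way up; its z axis points up when it stands. Hold it well above half height (about 95 mm above its underside) so that the gripper's body clears the cap, or by the cap.
- amber_medium_mid (a point): Medium amber glass bottle, black cap, label: belongs in the caddy. Body 54 mm in diameter, straight to about 75 mm up; 112 mm tall over all; cap 32 mm in diameter; about 0.26 kg. Point: on its axis, half-way up; its z axis points up when it stands. Hold it above half height (about 75 mm up).
- amber_jar_mid (a point): Amber wide-mouthed glass jar, black lid nearly as wide as the jar, label: belongs in the caddy. Body 44 mm in diameter, 85 mm tall over all; about 0.12 kg. Point: on its axis, half-way up; its z axis points up when it stands.
- amber_dropper_mid (a point): Smallest amber bottle, black cap, label: belongs in the caddy. Body 32 mm in diameter, 72 mm tall over all; cap 22 mm in diameter; about 0.05 kg. Point: on its axis, half-way up; its z axis points up when it stands. Hold it about 45 mm up.
- clear_bottle_mid (a point): Look-alike that stays: clear glass bottle, blue cap. Body 62 mm in diameter, 128 mm tall. It is loose. Point: on its axis, half-way up; its z axis points up when it stands. Low small things lie fixed among the bottles; taller ones, to 0.2 m, stand behind x = 0.70.
- white_bottle_mid (a point): Look-alike that stays: white plastic bottle, white cap. Body 60 mm in diameter, 118 mm tall. It is loose. Point: on its axis, half-way up; its z axis points up when it stands. Over the back of the bench, beyond x = 0.72 and right of y = 0.17, a wall shelf hangs 0.63 m above the bench top: carry no higher than needed.
- nest_large_floor (a point): Blue plastic nest, 92 x 92 x 22 mm, with a round hole 80 mm in diameter and 18 mm deep, for the largest amber bottle (66 mm); fixed in one bay of the grey caddy, which bay changes. Point: centre of the hole's floor, 8 mm above the bench (nest top 18 mm higher); x and y run along the caddy's sides, z up. A titrator 0.25 m high stands left of the caddy, beyond y = 0.45.
- nest_medium_floor (a point): Green plastic nest, 92 x 92 x 22 mm, with a round hole 68 mm in diameter and 18 mm deep, for the medium amber bottle (54 mm); fixed in one bay of the grey caddy, which bay changes. Point: centre of the hole's floor, 8 mm above the bench (nest top 18 mm higher); x and y run along the caddy's sides, z up. Caddy: fixed tray 200 x 200 mm, rim 30 mm high.
- nest_jar_floor (a point): Yellow plastic nest, 92 x 92 x 22 mm, with a round hole 58 mm in diameter and 18 mm deep, for the amber jar (44 mm); fixed in one bay of the grey caddy, which bay changes. Point: centre of the hole's floor, 8 mm above the bench (nest top 18 mm higher); x and y run along the caddy's sides, z up. The four nests lie two by two, 94 mm between centres.
- nest_small_floor (a point): White plastic nest, 92 x 92 x 22 mm, with a round hole 46 mm in diameter and 18 mm deep, for the smallest amber bottle (32 mm); fixed in one bay of the grey caddy, which bay changes. Point: centre of the hole's floor, 8 mm above the bench (nest top 18 mm higher); x and y run along the caddy's sides, z up.
Not all that is in view belongs to the job. What is shaped like the part that bears amber_dropper_mid but green is not meant.

How it is judged:
By the outcome, as a careful person would: the job done as asked, in the order asked, and still so for the second after the job is handed in, with the robot touching nothing.
It also fails if it takes over 102 s, if anything falls off the work surface, if the arm or the gripper's body presses on something with over 40 N, if the wrist force passes 120 N, or if a joint passes its speed limit or range.

### The arm

A 6-joint arm with a two-finger parallel gripper is mounted at the origin on a cart in front of the work surface, level with it; the furniture and walls round the work are solid. World frame = base frame: x ahead of the robot, y to its left, z up, the work surface at z = 0. Lengths are in m, angles in rad, forces in N, time in s.
With the tool pointing down it reaches from about 0.35 to 0.775 m from the base axis. Payload 5.5 kg.
Tool frame: the origin (TCP) lies at the very end of the fingers, on their centre line; the grasp point (between the pads) lies env.pinch_z behind it (env.pinch_z is the distance from the TCP to the grasp point, in m); z points along the fingers, y is the line along which they close (so a half turn about z gives the same grasp; the last joint's range is limited). The gripper opens to 85 mm and grips with 20 to 120 N. Pads are 22 mm wide; open, the fingers measure 114 mm over their backs; the gripper's body (76 mm by 85 mm) begins 54 mm behind the grasp point. The pads swing forward as they close: fully open they stand 13 mm farther back than shut.
Start: joints at [1.041, 0.313, 0.046, 1.304, 0, 1.431], TCP at [0.219, 0.532, 0.208] pointing down, gripper open.
Joint ranges: [-2.76, 2.76], [-0.86, 1.69], [-1.03, 1.26], [-2.2, 2.34], [-1.47, 1.5], [-3.14, 3.14]. Speed limits (rad/s): [2.57, 2.57, 3.14, 3.14, 3.14, 3.14].

### API

Orientations are given as a unit quaternion [w, x, y, z].
In Python, from workcell import env, eyes gives the robot as it stands.
- The arm moves only by the shell command python3 -m jog 'ROWS' [FORCE]. ROWS is JSON, one flat list of numbers, 7 for each row, row after row: the shift along the world's x, y, z as a fraction of full scale, then the turn, a rotation vector about the world's x, y, z as a fraction of full scale, then the opening, from -1 (shut) to 1 (fully open), so that 0 is half open. A call has 1 to 12 rows; each row is the pose to reach, as a shift and turn from the pose commanded when the call began, turning the shorter way round; what a row does not reach only later rows make up. Full scale, the value 1, is 20 cm for a shift and pi rad for a turn. A row lasts 1/12 s, in which the tool goes at most 41.7 mm and 7.16 degrees, less where a joint would pass 70% of its speed; a pose out of reach is approached as far as the arm can. A call with a number of a shift or a turn outside -1 to 1 is refused whole. A call with a gripper value outside its range is refused whole. The fingers move at their own pace and stop on an object; FORCE is the grip in N (left out, the last holds). Time passes only in rows, so rows that repeat a pose let the fingers close. It gives the time, the measured TCP pose, the force, the opening and the grip force at its end, in the units of the state.
- env.get_state(): the state, without advancing time (a new reading comes with each control period).
- eyes.read_camera(name): name is "scene" or "top" or "wrist"; returns (picture, depth): 420x560x3 uint8, red, green, blue; 420x560 float32, m along the optical axis (not along the pixel's ray), 0 where there is no reading.
- eyes.calibration(name): a dict with "fx", "fy", "cx", "cy" (pixels), "R" (3x3) and "t" (3): a world point X has camera coordinates R X + t; the wrist camera has in their place "tool_from_camera" (4x4, takes a point from camera to tool coordinates, whose origin is the TCP and whose axes are the flange's). Camera axes: x right, y down, z forward; pixel columns grow to the right and rows downward; lengths in m; the calibration is good to about 2 mm. The wrist camera is an equidistant fisheye: a pixel r from the principal point sees the ray r / f radians off the axis. A picture is of the moment at which its call begins: read the wrist's pose just before it. calibration takes no time and is no camera call.
- env.hand_in(): hands the job in; it is judged then, once.
The state is a dict: "clock": time; "joint_pos": joint angles; "qvel": joint speeds; "tau": joint torques, N m; "tcp_pos": TCP position; "orientation": TCP orientation; "wrist_force": force on the tool from outside, world axes, zero at the start; "ft_torque": the same for the moment, N m; "finger_gap": finger opening in m; "grip_force": force on a finger pad.
Only numpy, scipy, OpenCV 4.12 (cv2) and the standard library are available. Lean on these libraries where they do the work, as an engineer would, in place of code of your own. Each camera call takes 0.05 s, during which the arm holds its last target. There are 200 camera calls.

## Working session

There is one attempt and no reset: what is moved stays moved. The work goes in short steps, Python scripts to look and compute and a shell command to move; the robot and the scene stay as the last step left them, time stands still between calls to the robot, and variables do not carry over. Pictures are saved under pics/ and viewed, at most 14 in all, crops included, and the job is handed in when it is done.

```bash
mkdir -p pics; ls
python3 - <<'E'
from workcell import env, eyes
import cv2, numpy as np
print(env.pinch_z, env.get_state())
for n in ("scene","top"):
    p,d=eyes.read_camera(n); cv2.imwrite(f"pics/{n}0.png",p[:,:,::-1]); np.save(f"pics/{n}0.npy",d)
    c=eyes.calibration(n); print(n,{k:np.round(v,3).tolist() for k,v in c.items()}, (d>0).mean())
E
```

```text
pics
0.0187 {'clock': 0.0, 'joint_pos': array([ 1.04138365e+00,  3.13987832e-01,  4.49598171e-02,  1.30358954e+00,
       -2.02609977e-06,  1.43121334e+00]), 'qvel': array([-2.04558837e-03,  1.05387407e-03, -3.70441530e-04, -1.09285346e-04,
        7.39020330e-05,  1.66540451e-04]), 'tau': array([ 3.82471017e-04, -4.80624747e+01,  2.98535961e+01,  1.95807073e-02,
        2.11884117e-05, -2.66213313e-06]), 'tcp_pos': array([0.21823368, 0.53137344, 0.20710822]), 'orientation': array([-2.97992964e-04,  1.93682909e-01,  9.81063760e-01, -8.60475934e-04]), 'wrist_force': array([-0.34512513, -0.32614354,  0.56085263]), 'ft_torque': array([-0.07078924,  0.03283806, -0.0214652 ]), 'grip_force': 0.0, 'finger_gap': 0.08597589300089793}
scene {'fx': 525.125, 'fy': 525.125, 'cx': 275.94, 'cy': 207.792, 'R': [[0.611, -0.791, 0.01], [-0.36, -0.289, -0.887], [0.705, 0.539, -0.462]], 't': [-0.306, 0.268, 0.98]} 0.9939965986394558
top {'fx': 471.716, 'fy': 471.716, 'cx': 286.151, 'cy': 203.354, 'R': [[-0.039, -0.999, 0.002], [-0.976, 0.037, -0.214], [0.213, -0.01, -0.977]], 't': [0.009, 0.539, 1.167]} 0.9960416666666667
```

View pics/scene0.png

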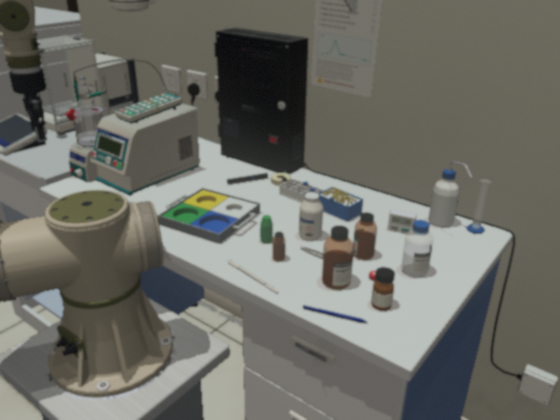

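View pics/top0.png

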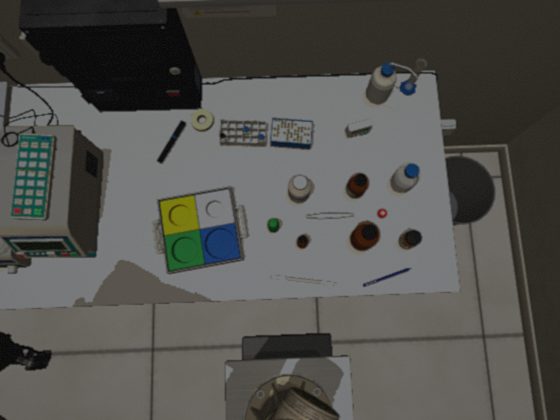

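The scene view shows amber large (338,260), medium (365,236), jar (383,290) and dropper (279,247), with the green look-alike at (266,229), white at (311,216) and clear at (418,248). In the top view the nests are yellow (180,215), white (214,210), green (185,248) and blue (221,243). The ambers there are dropper (302,241), large (365,236), medium (358,185) and jar (411,238).

```bash
cat > h.py <<'E'
import numpy as np, cv2
from workcell import env, eyes
def rays(name,uv):
    c=eyes.calibration(name); uv=np.atleast_2d(uv).astype(float)
    d=np.c_[(uv[:,0]-c["cx"])/c["fx"],(uv[:,1]-c["cy"])/c["fy"],np.ones(len(uv))]
    R=np.array(c["R"]); return -R.T@np.array(c["t"]), d@R
def onplane(name,uv,z):
    o,d=rays(name,uv); return o+d*((z-o[2])/d[:,2])[:,None]
def cloud(name,depth):
    h,w=depth.shape; u,v=np.meshgrid(np.arange(w),np.arange(h))
    o,d=rays(name,np.c_[u.ravel(),v.ravel()]); return (o+d*depth.reshape(-1,1)).reshape(h,w,3)
E
python3 - <<'E'
from h import *
for n,kmin in (("top",20),("scene",30)):
    P=cloud(n,np.load(f"pics/{n}0.npy")); img=cv2.imread(f"pics/{n}0.png")
    print(n)
    m=((P[...,2]>.03)&(P[...,2]<.2)&(P[...,0]>.3)&(P[...,0]<.8)&(abs(P[...,1])<.4)).astype(np.uint8)
    k,L,S,C=cv2.connectedComponentsWithStats(m)
    for i in range(1,k):
        if S[i,4]<kmin: continue
        q=P[L==i]; zt=np.percentile(q[:,2],97); s=(L==i)&(P[...,2]>zt-.006); t=P[s]
        print(np.round(C[i]),S[i,4],"ztop %.3f"%zt,"top mid",np.round((t.max(0)+t.min(0))/2,3),"mean",np.round(t.mean(0),3),"ext",np.round(np.ptp(t,axis=0)[:2],3),img[s].mean(0).round())
img=cv2.imread("pics/top0.png"); P=cloud("top",np.load("pics/top0.npy")); hsv=cv2.cvtColor(img,cv2.COLOR_BGR2HSV)
roi=np.zeros(hsv.shape[:2],np.uint8); roi[185:275,150:250]=1
print("bench z",np.median(P[260:280,250:350,2]), P[100:110,230:340,2].mean())
for n,lo,hi in (("blue",(105,120,60),(125,255,255)),("green",(45,100,40),(80,255,255)),("yellow",(22,100,80),(38,255,255))):
    m=cv2.inRange(hsv,lo,hi)*roi; m=cv2.morphologyEx(m,cv2.MORPH_OPEN,np.ones((3,3)))
    c=max(cv2.findContours(m,0,2)[0],key=cv2.contourArea); r=cv2.minAreaRect(c)
    b=onplane("top",cv2.boxPoints(r),.026)
    print(n,np.round(r[0]),np.round(onplane("top",r[0],.026),3),"sides",np.linalg.norm(np.diff(b,axis=0),axis=1).round(3),"z",np.median(P[m>0][:,2]))
    print(b[:,:2].round(3).tolist())
E
```

```text
top
[291. 132.] 1053 ztop 0.052 top mid [ 0.742 -0.033  0.051] mean [ 0.744 -0.032  0.05 ] ext [0.078 0.116] [80. 87. 86.]
[359. 126.] 253 ztop 0.058 top mid [ 0.751 -0.222  0.056] mean [ 0.752 -0.22   0.054] ext [0.03  0.063] [121. 122. 120.]
[247. 130.] 48 ztop 0.054 top mid [0.753 0.09  0.052] mean [0.752 0.09  0.051] ext [0.015 0.014] [84. 57. 36.]
[222. 137.] 47 ztop 0.055 top mid [0.735 0.152 0.053] mean [0.735 0.153 0.052] ext [0.014 0.014] [33. 34. 35.]
[261. 138.] 47 ztop 0.053 top mid [0.728 0.05  0.051] mean [0.728 0.049 0.05 ] ext [0.015 0.014] [83. 55. 33.]
[406. 177.] 623 ztop 0.129 top mid [ 0.598 -0.328  0.128] mean [ 0.598 -0.329  0.127] ext [0.036 0.034] [91. 57. 28.]
[358. 184.] 432 ztop 0.113 top mid [ 0.583 -0.202  0.111] mean [ 0.583 -0.202  0.111] ext [0.032 0.031] [21. 22. 24.]
[299. 188.] 514 ztop 0.120 top mid [ 0.579 -0.048  0.118] mean [ 0.579 -0.048  0.118] ext [0.034 0.035] [120. 119. 118.]
[273. 224.] 131 ztop 0.074 top mid [0.488 0.024 0.072] mean [0.488 0.024 0.071] ext [0.019 0.02 ] [37. 87. 26.]
[366. 235.] 661 ztop 0.139 top mid [ 0.446 -0.21   0.1
[... 941 characters left out ...]
052  0.071] mean [ 0.441 -0.052  0.071] ext [0.024 0.023] [91. 96. 95.]
[383. 283.] 639 ztop 0.087 top mid [ 0.435 -0.329  0.084] mean [ 0.434 -0.33   0.085] ext [0.042 0.039] [63. 66. 65.]
bench z -0.0011969566887831684 0.002155532548811333
blue [220. 243.] [[0.446 0.166 0.026]] sides [0.093 0.093 0.092] z 0.010031613170334408
[[0.486, 0.219], [0.498, 0.127], [0.406, 0.113], [0.395, 0.204]]
green [184. 250.] [[0.433 0.26  0.026]] sides [0.094 0.095 0.093] z 0.02242787298204707
[[0.475, 0.314], [0.485, 0.22], [0.391, 0.206], [0.381, 0.299]]
yellow [179. 215.] [[0.526 0.274 0.026]] sides [0.095 0.095 0.094] z 0.02369676671110499
[[0.566, 0.329], [0.579, 0.235], [0.485, 0.219], [0.473, 0.312]]
```

Run:
```python
import cv2
a=cv2.imread("pics/top0.png")[165:275,140:260]; b=cv2.imread("pics/top0.png")[160:270,270:430]
cv2.imwrite("pics/crop0.png",cv2.hconcat([cv2.resize(a,None,fx=2.8,fy=2.8,interpolation=2),cv2.resize(b,None,fx=2.8,fy=2.8,interpolation=2)]))
```

```text
(no output)
```

View pics/crop0.png

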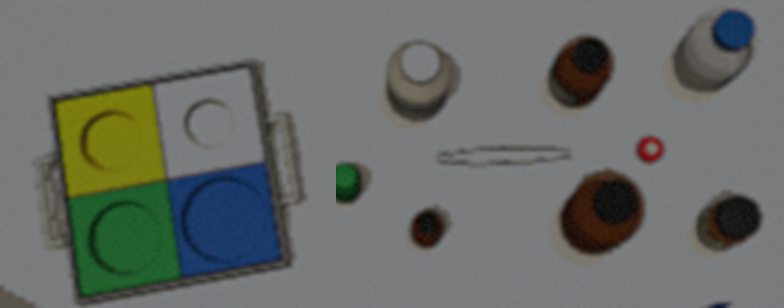

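The two views agree to about 2 mm, and every height and side length matches the given sizes. The white nest follows from the other three as (0.539, 0.180). I'll keep the tool's yaw, since it's near the caddy's diagonal, and go to the large bottle first.

```bash
python3 -m jog '[0.5,-0.95,0,0,0,0,1, 0.5,-0.95,0,0,0,0,1, 0.5,-0.95,0,0,0,0,1, 0.5,-0.95,0,0,0,0,1, 0.5,-0.95,0,0,0,0,1, 0.5,-0.95,0,0,0,0,1]' 40 
python3 -m jog '[0.5,-0.95,0,0,0,0,1, 0.5,-0.95,0,0,0,0,1, 0.5,-0.95,0,0,0,0,1, 0.5,-0.95,0,0,0,0,1, 0.5,-0.95,0,0,0,0,1, 0.5,-0.95,0,0,0,0,1]'
python3 -m jog '[0.1,-0.95,0,0,0,0,1, 0.1,-0.95,0,0,0,0,1, 0.1,-0.95,0,0,0,0,1, 0.1,-0.95,0,0,0,0,1, 0.1,-0.95,0,0,0,0,1]'
python3 -m jog '[0.035,-0.86,0,0,0,0,1, 0.035,-0.86,0,0,0,0,1, 0.035,-0.86,0,0,0,0,1, 0.035,-0.86,0,0,0,0,1, 0.035,-0.86,0,0,0,0,1, 0.035,-0.86,0,0,0,0,1]'
python3 - <<'E'
from h import *
s=env.get_state(); print(s)
p,d=eyes.read_camera("wrist"); cv2.imwrite("pics/w1.png",p[:,:,::-1])
E
```

```text
clock: 0.6
tcp_pos: [0.3202, 0.3372, 0.2077]
orientation: [0.0, 0.196, 0.981, -0.001]
wrist_force: [-1.0, 0.2, -1.0]
finger_gap: 0.0856
grip_force: 0.0
clock: 1.1
tcp_pos: [0.4211, 0.1474, 0.2078]
orientation: [0.001, 0.197, 0.98, -0.001]
wrist_force: [-0.3, 0.9, -0.8]
finger_gap: 0.0855
grip_force: 0.0
clock: 1.52
tcp_pos: [0.4387, -0.0408, 0.2078]
orientation: [0.0, 0.195, 0.981, -0.0]
wrist_force: [0.9, -0.5, -0.8]
finger_gap: 0.0852
grip_force: 0.0
clock: 2.02
tcp_pos: [0.4456, -0.212, 0.2073]
orientation: [-0.0, 0.196, 0.981, 0.0]
wrist_force: [-0.2, 0.5, -0.0]
finger_gap: 0.0854
grip_force: 0.0
{'clock': 2.0167, 'joint_pos': array([-6.07160222e-01,  1.56395587e-01, -1.58805256e-01,  1.25651322e+00,
        2.01630599e-04, -2.13247732e-01]), 'qvel': array([ 0.05798948, -0.03025678, -0.03498757,  0.02280597,  0.01490969,
        0.01972393]), 'tau': array([ -1.56901907, -38.21926475,  30.29146671,  -0.31262808,
        -0.16415266,  -0.18291139]), 'tcp_pos': array([ 0.44555506, -0.21203786,  0.20728475]), 'orientation': array([-3.80594738e-04,  1.95685356e-01,  9.80666621e-01,  2.75446257e-04]), 'wrist_force': array([-0.22980549,  0.51678211, -0.02894828]), 'ft_torque': array([ 0.02462637, -0.05565705, -0.10154675]), 'grip_force': 0.0, 'finger_gap': 0.08536062818287787}
```

View pics/w1.png

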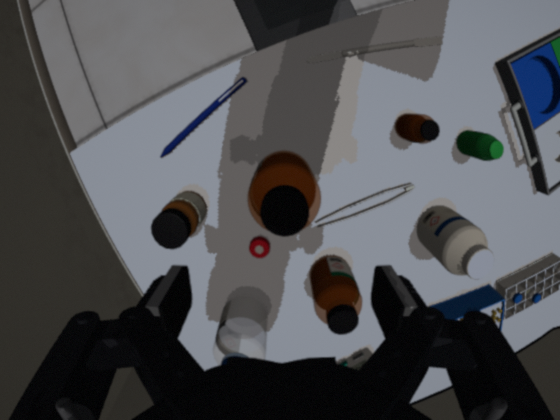

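The wrist view has the large bottle's cap at (284,210), on the fingers' centre column (285). Descend and grip.

```bash
python3 -m jog '[0,0,-0.2,0,0,0,1, 0,0,-0.4,0,0,0,1, 0,0,-0.55,0,0,0,1, 0,0,-0.65,0,0,0,1, 0,0,-0.67,0,0,0,1, 0,0,-0.67,0,0,0,1, 0,0,-0.67,0,0,0,1]' 50
python3 -m jog '[0,0,0,0,0,0,-1, 0,0,0,0,0,0,-1, 0,0,0,0,0,0,-1, 0,0,0,0,0,0,-1, 0,0,0,0,0,0,-1, 0,0,0,0,0,0,-1]' 50
```

```text
clock: 2.65
tcp_pos: [0.4462, -0.2092, 0.0751]
orientation: [0.0, 0.193, 0.981, -0.0]
wrist_force: [0.1, -0.2, 0.7]
finger_gap: 0.0855
grip_force: 0.0
clock: 3.15
tcp_pos: [0.4472, -0.2105, 0.0764]
orientation: [0.002, 0.194, 0.981, -0.0]
wrist_force: [0.3, 3.3, 4.9]
finger_gap: 0.0644
grip_force: 54.4
```

```bash
python3 -m jog '[0,0,0.05,0,0,0,-1, 0,0,0.15,0,0,0,-1, 0,0,0.3,0,0,0,-1, 0,0,0.45,0,0,0,-1, 0,0,0.55,0,0,0,-1, 0,0,0.6,0,0,0,-1, 0,0,0.6,0,0,0,-1]'
python3 -m jog '[0,0.05,0,0,0,0,-1, 0,0.15,0,0,0,0,-1, 0,0.3,0,0,0,0,-1, 0,0.45,0,0,0,0,-1, 0,0.6,0,0,0,0,-1, 0,0.75,0,0,0,0,-1, 0,0.9,0,0,0,0,-1, 0,0.94,0,0,0,0,-1]'
python3 -m jog '[0,0.1,0,0,0,0,-1, 0,0.25,0,0,0,0,-1, 0,0.4,0,0,0,0,-1, 0,0.55,0,0,0,0,-1, 0,0.7,0,0,0,0,-1, 0,0.83,0,0,0,0,-1, 0,0.91,0,0,0,0,-1, 0,0.94,0,0,0,0,-1, 0,0.94,0,0,0,0,-1]'
python3 - <<'E'
from h import *
p,d=eyes.read_camera("top"); cv2.imwrite("pics/t2.png",p[:,:,::-1])
p2,d2=eyes.read_camera("scene"); cv2.imwrite("pics/m2.png",np.hstack([cv2.resize(p[160:300,130:290],(400,350)),cv2.resize(p2[130:310,150:350],(400,350))])[:,:,::-1])
E
```

```text
clock: 3.73
tcp_pos: [0.4467, -0.211, 0.1968]
orientation: [0.002, 0.194, 0.981, -0.001]
wrist_force: [0.9, -0.4, -5.3]
finger_gap: 0.064
grip_force: 57.7
clock: 4.4
tcp_pos: [0.4429, -0.0177, 0.1919]
orientation: [-0.003, 0.192, 0.981, 0.001]
wrist_force: [-1.3, 0.0, -5.7]
finger_gap: 0.064
grip_force: 58.0
clock: 5.15
tcp_pos: [0.4442, 0.1669, 0.1924]
orientation: [-0.001, 0.192, 0.981, -0.001]
wrist_force: [0.5, -0.4, -4.7]
finger_gap: 0.064
grip_force: 58.2
```

View pics/m2.png

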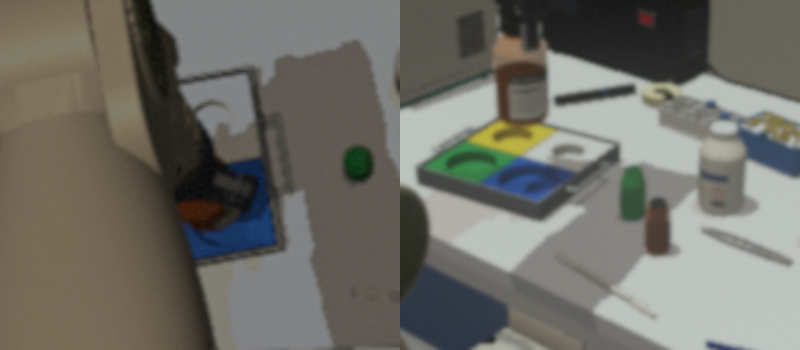

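The large bottle hangs upright above the blue nest (at about (215,195) in the left crop). Lower it.

```bash
python3 -m jog '[0.005,0,-0.1,0,0,0,-1, 0.005,0,-0.25,0,0,0,-1, 0.005,0,-0.4,0,0,0,-1, 0.005,0,-0.48,0,0,0,-1, 0.005,0,-0.51,0,0,0,-1, 0.005,0,-0.52,0,0,0,-1, 0.005,0,-0.52,0,0,0,-1]'
python3 -m jog '[0,0,-0.005,0,0,0,-1, 0,0,-0.01,0,0,0,-1, 0,0,-0.01,0,0,0,-1]'
python3 -m jog '[0,0,-0.005,0,0,0,-1, 0,0,-0.01,0,0,0,-1, 0,0,-0.01,0,0,0,-1]'
```

```text
clock: 5.83
tcp_pos: [0.4468, 0.1652, 0.0902]
orientation: [0.0, 0.194, 0.981, -0.0]
wrist_force: [0.2, 0.0, -4.2]
finger_gap: 0.0641
grip_force: 58.1
clock: 6.08
tcp_pos: [0.4475, 0.166, 0.089]
orientation: [0.001, 0.194, 0.981, 0.0]
wrist_force: [-0.7, 0.2, -6.1]
finger_gap: 0.0643
grip_force: 58.1
clock: 6.33
tcp_pos: [0.4465, 0.166, 0.0861]
orientation: [0.0, 0.194, 0.981, 0.0]
wrist_force: [-0.3, -0.4, -5.2]
finger_gap: 0.0641
grip_force: 58.1
```

```bash
python3 -m jog '[0,0,-0.005,0,0,0,-1, 0,0,-0.01,0,0,0,-1, 0,0,-0.01,0,0,0,-1]'
python3 -m jog '[0,0,-0.005,0,0,0,-1, 0,0,-0.01,0,0,0,-1, 0,0,-0.01,0,0,0,-1]'
```

```text
clock: 6.58
tcp_pos: [0.4468, 0.166, 0.0845]
orientation: [0.0, 0.194, 0.981, 0.0]
wrist_force: [-0.9, 1.9, 0.3]
finger_gap: 0.0644
grip_force: 58.7
clock: 6.83
tcp_pos: [0.4472, 0.166, 0.0844]
orientation: [0.001, 0.194, 0.981, 0.0]
wrist_force: [-5.0, -1.2, 16.2]
finger_gap: 0.0646
grip_force: 60.5
```

Contact at the predicted height. Release and go up (commanded pose 0.447, 0.166, 0.082).

```bash
python3 -m jog '[0,0,0.005,0,0,0,1, 0,0,0.005,0,0,0,1, 0,0,0.005,0,0,0,1, 0,0,0.005,0,0,0,1, 0,0,0.005,0,0,0,1]' 
python3 -m jog '[0,0,0.1,0,0,0,1, 0,0,0.3,0,0,0,1, 0,0,0.5,0,0,0,1, 0,0,0.65,0,0,0,1, 0,0,0.65,0,0,0,1]'
python3 -m jog '[0.15,-0.9,0,0,0,0,1, 0.15,-0.9,0,0,0,0,1, 0.15,-0.9,0,0,0,0,1, 0.15,-0.9,0,0,0,0,1, 0.15,-0.9,0,0,0,0,1]'
python3 - <<'E'
from h import *
p,d=eyes.read_camera("top"); np.save("pics/t3.npy",d)
p2,d2=eyes.read_camera("scene"); cv2.imwrite("pics/m3.png",np.hstack([cv2.resize(p[160:300,130:290],(400,350)),cv2.resize(p2[130:310,150:350],(400,350))])[:,:,::-1])
P=cloud("top",d); m=(P[...,2]>.138)&(P[...,2]<.16)&(abs(P[...,0]-.446)<.06)&(abs(P[...,1]-.166)<.06); print(m.sum(),np.median(P[m],0),np.ptp(P[m],axis=0))
E
```

```text
clock: 7.25
tcp_pos: [0.4466, 0.1659, 0.0829]
orientation: [0.0, 0.194, 0.981, 0.0]
wrist_force: [-0.4, -0.0, -0.4]
finger_gap: 0.0855
grip_force: 0.0
clock: 7.67
tcp_pos: [0.4501, 0.1666, 0.2194]
orientation: [0.005, 0.194, 0.981, 0.002]
wrist_force: [1.3, -0.3, 0.5]
finger_gap: 0.0851
grip_force: 0.0
clock: 8.08
tcp_pos: [0.4772, -0.0183, 0.2125]
orientation: [0.0, 0.195, 0.981, -0.001]
wrist_force: [0.7, -0.3, -0.5]
finger_gap: 0.0848
grip_force: 0.0
205 [0.44598809 0.16584905 0.14498247] [0.03792024 0.03744922 0.01081046]
```

View pics/m3.png

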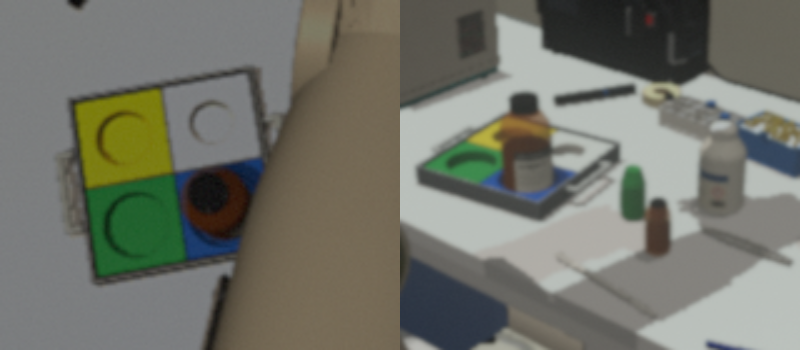

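The large bottle stands in the blue nest: right crop around (527,150), cap-top 0.145 m at (0.446, 0.166). Now the medium.

```bash
python3 -m jog '[0.53,-0.94,0,0,0,0,1, 0.53,-0.94,0,0,0,0,1, 0.53,-0.94,0,0,0,0,1, 0.53,-0.94,0,0,0,0,1, 0.53,-0.94,0,0,0,0,1, 0.53,-0.94,0,0,0,0,1, 0.53,-0.94,0,0,0,0,1]' 45
python3 -m jog '[0,0,-0.2,0,0,0,1, 0,0,-0.4,0,0,0,1, 0,0,-0.6,0,0,0,1, 0,0,-0.75,0,0,0,1, 0,0,-0.795,0,0,0,1, 0,0,-0.795,0,0,0,1, 0,0,-0.795,0,0,0,1]'
python3 -m jog '[0,0,0,0,0,0,-1, 0,0,0,0,0,0,-1, 0,0,0,0,0,0,-1, 0,0,0,0,0,0,-1, 0,0,0,0,0,0,-1, 0,0,0,0,0,0,-1]' 45
```

```text
clock: 8.77
tcp_pos: [0.5834, -0.2035, 0.2112]
orientation: [-0.001, 0.195, 0.981, 0.0]
wrist_force: [0.4, 0.9, -0.5]
finger_gap: 0.0855
grip_force: 0.0
clock: 9.35
tcp_pos: [0.5828, -0.2009, 0.0552]
orientation: [0.0, 0.193, 0.981, 0.0]
wrist_force: [0.5, -0.5, 0.5]
finger_gap: 0.0858
grip_force: 0.0
clock: 9.85
tcp_pos: [0.5844, -0.2026, 0.0568]
orientation: [0.002, 0.194, 0.981, -0.0]
wrist_force: [0.3, 1.4, 5.2]
finger_gap: 0.0525
grip_force: 46.6
```

```bash
python3 -m jog '[0,0,0.05,0,0,0,-1, 0,0,0.15,0,0,0,-1, 0,0,0.3,0,0,0,-1, 0,0,0.45,0,0,0,-1, 0,0,0.6,0,0,0,-1, 0,0,0.75,0,0,0,-1, 0,0,0.83,0,0,0,-1, 0,0,0.85,0,0,0,-1, 0,0,0.85,0,0,0,-1]'
python3 -m jog '[-0.02,0.05,0,0,0,0,-1, -0.05,0.15,0,0,0,0,-1, -0.1,0.3,0,0,0,0,-1, -0.15,0.45,0,0,0,0,-1, -0.2,0.6,0,0,0,0,-1, -0.25,0.77,0,0,0,0,-1]'
python3 -m jog '[-0.05,0.15,0,0,0,0,-1, -0.1,0.3,0,0,0,0,-1, -0.15,0.45,0,0,0,0,-1, -0.2,0.6,0,0,0,0,-1, -0.25,0.77,0,0,0,0,-1]'
python3 -m jog '[-0.05,0.15,0,0,0,0,-1, -0.1,0.3,0,0,0,0,-1, -0.15,0.45,0,0,0,0,-1, -0.2,0.6,0,0,0,0,-1, -0.23,0.7,0,0,0,0,-1, -0.25,0.77,0,0,0,0,-1, -0.25,0.77,0,0,0,0,-1, -0.25,0.77,0,0,0,0,-1]'
python3 - <<'E'
from h import *
p2,d2=eyes.read_camera("scene"); cv2.imwrite("pics/m4.png",cv2.resize(p2[60:310,120:440],None,fx=2,fy=2)[:,:,::-1])
E
```

```text
clock: 10.6
tcp_pos: [0.5832, -0.2025, 0.226]
orientation: [0.002, 0.194, 0.981, -0.0]
wrist_force: [-0.3, -0.3, -3.2]
finger_gap: 0.0528
grip_force: 47.9
clock: 11.1
tcp_pos: [0.53, -0.0465, 0.2215]
orientation: [-0.002, 0.194, 0.981, 0.0]
wrist_force: [0.4, 0.2, -3.0]
finger_gap: 0.0526
grip_force: 47.9
clock: 11.52
tcp_pos: [0.4797, 0.1072, 0.2219]
orientation: [-0.002, 0.194, 0.981, -0.0]
wrist_force: [0.3, 0.9, -3.0]
finger_gap: 0.0525
grip_force: 47.9
clock: 12.18
tcp_pos: [0.4305, 0.2602, 0.2222]
orientation: [-0.001, 0.193, 0.981, -0.001]
wrist_force: [-0.8, -0.9, -2.6]
finger_gap: 0.0524
grip_force: 48.0
```

View pics/m4.png

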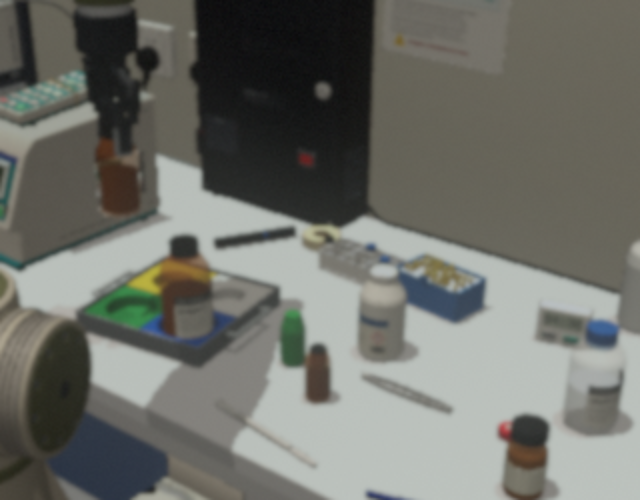

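```bash
python3 -m jog '[0.005,0,-0.1,0,0,0,-1, 0.005,0,-0.25,0,0,0,-1, 0.005,0,-0.4,0,0,0,-1, 0.005,0,-0.55,0,0,0,-1, 0.005,0,-0.68,0,0,0,-1, 0.005,0,-0.75,0,0,0,-1, 0.005,0,-0.77,0,0,0,-1, 0.005,0,-0.77,0,0,0,-1]'
python3 -m jog '[0,0,-0.01,0,0,0,-1, 0,0,-0.02,0,0,0,-1, 0,0,-0.02,0,0,0,-1]'
python3 -m jog '[0,0,-0.005,0,0,0,-1, 0,0,-0.01,0,0,0,-1, 0,0,-0.01,0,0,0,-1]'
```

```text
clock: 12.9
tcp_pos: [0.4323, 0.2584, 0.0685]
orientation: [-0.002, 0.194, 0.981, -0.001]
wrist_force: [-1.1, -1.1, -2.2]
finger_gap: 0.0524
grip_force: 48.0
clock: 13.15
tcp_pos: [0.4344, 0.2601, 0.0669]
orientation: [0.001, 0.194, 0.981, 0.001]
wrist_force: [-0.4, -0.3, -3.0]
finger_gap: 0.0523
grip_force: 48.0
clock: 13.4
tcp_pos: [0.4342, 0.2602, 0.0648]
orientation: [0.001, 0.194, 0.981, 0.0]
wrist_force: [-0.0, -0.6, 1.9]
finger_gap: 0.0522
grip_force: 48.4
```

```bash
python3 -m jog '[0,0,0.005,0,0,0,0.8, 0,0,0.005,0,0,0,0.8, 0,0,0.005,0,0,0,0.8, 0,0,0.005,0,0,0,0.8, 0,0,0.005,0,0,0,0.8]' 
python3 -m jog '[0,0,0.1,0,0,0,0.8, 0,0,0.3,0,0,0,0.8, 0,0,0.5,0,0,0,0.8, 0,0,0.7,0,0,0,0.8, 0,0,0.8,0,0,0,0.8, 0,0,0.8,0,0,0,0.8]'
python3 -m jog '[0,-0.98,0,0,0,0,1, 0,-0.98,0,0,0,0,1, 0,-0.98,0,0,0,0,1, 0,-0.98,0,0,0,0,1, 0,-0.98,0,0,0,0,1]'
python3 -m jog '[0,-0.98,0,0,0,0,1, 0,-0.98,0,0,0,0,1, 0,-0.98,0,0,0,0,1, 0,-0.98,0,0,0,0,1, 0,-0.98,0,0,0,0,1]'
python3 -m jog '[0.005,-0.985,0,0,0,0,1, 0.005,-0.985,0,0,0,0,1, 0.005,-0.985,0,0,0,0,1, 0.005,-0.985,0,0,0,0,1, 0.005,-0.985,0,0,0,0,1, 0.005,-0.985,0,0,0,0,1]'
python3 - <<'E'
from h import *
p,d=eyes.read_camera("top"); P=cloud("top",d)
cv2.imwrite("pics/m5.png",cv2.resize(p[160:300,130:450],(800,350))[:,:,::-1])
m=(P[...,2]>.112)&(P[...,2]<.13)&(abs(P[...,0]-.433)<.06)&(abs(P[...,1]-.26)<.06); print(m.sum(),np.median(P[m],0),np.ptp(P[m],axis=0))
E
```

```text
clock: 13.82
tcp_pos: [0.4336, 0.2599, 0.0651]
orientation: [0.0, 0.194, 0.981, 0.0]
wrist_force: [0.7, -0.1, -0.1]
finger_gap: 0.0768
grip_force: 0.0
clock: 14.32
tcp_pos: [0.4363, 0.2611, 0.2307]
orientation: [0.004, 0.194, 0.981, 0.003]
wrist_force: [-0.3, 0.8, 0.3]
finger_gap: 0.0767
grip_force: 0.0
clock: 14.73
tcp_pos: [0.4326, 0.0614, 0.2241]
orientation: [-0.0, 0.194, 0.981, -0.0]
wrist_force: [0.7, 0.0, 0.0]
finger_gap: 0.0856
grip_force: 0.0
clock: 15.15
tcp_pos: [0.4328, -0.1351, 0.2241]
orientation: [-0.0, 0.195, 0.981, -0.0]
wrist_force: [0.9, -0.2, -0.2]
finger_gap: 0.0854
grip_force: 0.0
clock: 15.65
tcp_pos: [0.434, -0.3347, 0.223]
orientation: [-0.0, 0.196, 0.981, -0.001]
wrist_force: [1.0, -0.3, -0.7]
finger_gap: 0.0856
grip_force: 0.0
145 [0.43333262 0.25934178 0.11911492] [0.03053983 0.03217161 0.01250828]
```

View pics/m5.png

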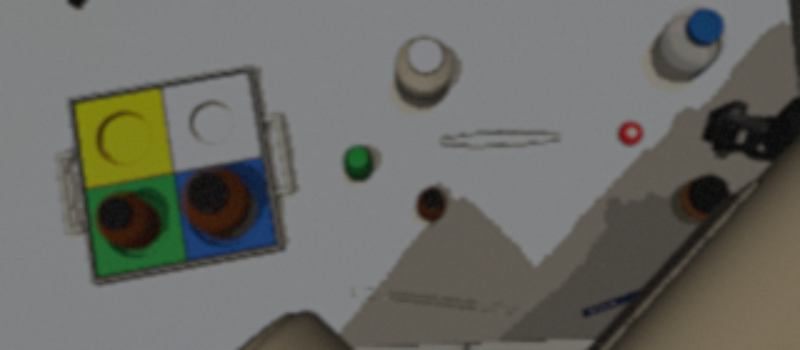

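Large and medium stand upright in blue (217,195) and green (120,215). Now the jar.

```bash
python3 -m jog '[0,0,-0.2,0,0,0,1, 0,0,-0.4,0,0,0,1, 0,0,-0.6,0,0,0,1, 0,0,-0.8,0,0,0,1, 0,0,-0.92,0,0,0,1, 0,0,-0.965,0,0,0,1, 0,0,-0.965,0,0,0,1, 0,0,-0.965,0,0,0,1]' 35
python3 -m jog '[0,0,0,0,0,0,-1, 0,0,0,0,0,0,-1, 0,0,0,0,0,0,-1, 0,0,0,0,0,0,-1, 0,0,0,0,0,0,-1, 0,0,0,0,0,0,-1, 0,0,0,0,0,0,-1]' 35
```

```text
clock: 16.37
tcp_pos: [0.4349, -0.3286, 0.0327]
orientation: [0.0, 0.193, 0.981, 0.0]
wrist_force: [0.3, -0.2, 1.1]
finger_gap: 0.0855
grip_force: 0.0
clock: 16.95
tcp_pos: [0.4355, -0.3299, 0.0336]
orientation: [0.001, 0.194, 0.981, -0.001]
wrist_force: [-0.1, 1.0, 5.6]
finger_gap: 0.039
grip_force: 34.6
```

```bash
python3 -m jog '[0,0,0.05,0,0,0,-1, 0,0,0.15,0,0,0,-1, 0,0,0.3,0,0,0,-1, 0,0,0.45,0,0,0,-1, 0,0,0.6,0,0,0,-1, 0,0,0.75,0,0,0,-1, 0,0,0.825,0,0,0,-1, 0,0,0.825,0,0,0,-1]'
python3 - <<'E'
from h import *
p2,d2=eyes.read_camera("scene"); cv2.imwrite("pics/m6.png",cv2.resize(p2[150:320,280:480],None,fx=2.5,fy=2.5)[:,:,::-1])
E
```

```text
clock: 17.62
tcp_pos: [0.4361, -0.3308, 0.202]
orientation: [0.003, 0.194, 0.981, -0.002]
wrist_force: [1.2, 0.5, -0.8]
finger_gap: 0.039
grip_force: 35.4
```

View pics/m6.png

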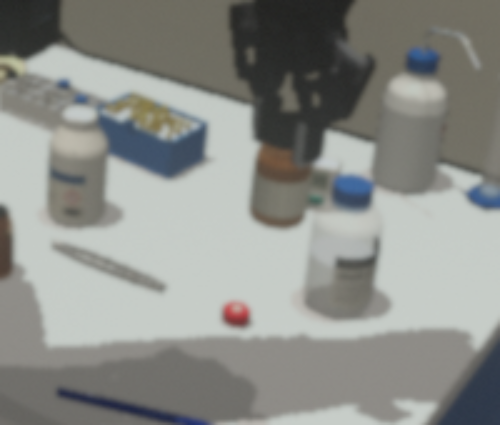

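The jar hangs upright at (280,190). Carry it to the yellow nest.

```bash
python3 -m jog '[0.02,0.07,0,0,0,0,-1, 0.03,0.2,0,0,0,0,-1, 0.06,0.38,0,0,0,0,-1, 0.09,0.56,0,0,0,0,-1, 0.11,0.74,0,0,0,0,-1, 0.13,0.9,0,0,0,0,-1, 0.15,1,0,0,0,0,-1]'
python3 -m jog '[0.03,0.18,0,0,0,0,-1, 0.06,0.36,0,0,0,0,-1, 0.09,0.54,0,0,0,0,-1, 0.11,0.72,0,0,0,0,-1, 0.13,0.9,0,0,0,0,-1, 0.15,1,0,0,0,0,-1]'
python3 -m jog '[0.03,0.18,0,0,0,0,-1, 0.06,0.36,0,0,0,0,-1, 0.09,0.54,0,0,0,0,-1, 0.11,0.72,0,0,0,0,-1, 0.13,0.86,0,0,0,0,-1, 0.15,0.95,0,0,0,0,-1, 0.155,1,0,0,0,0,-1, 0.155,1,0,0,0,0,-1, 0.155,1,0,0,0,0,-1]'
```

```text
clock: 18.25
tcp_pos: [0.4625, -0.1247, 0.195]
orientation: [-0.002, 0.193, 0.981, 0.001]
wrist_force: [-0.2, 0.8, -0.9]
finger_gap: 0.0387
grip_force: 35.5
clock: 18.75
tcp_pos: [0.4922, 0.0749, 0.195]
orientation: [-0.002, 0.192, 0.981, 0.0]
wrist_force: [1.2, -0.2, -1.8]
finger_gap: 0.0389
grip_force: 35.6
clock: 19.5
tcp_pos: [0.5242, 0.2706, 0.1956]
orientation: [-0.001, 0.193, 0.981, -0.001]
wrist_force: [-0.5, -0.8, -0.9]
finger_gap: 0.0391
grip_force: 35.7
```

```bash
python3 -m jog '[0.002,0.015,-0.1,0,0,0,-1, 0.002,0.015,-0.25,0,0,0,-1, 0.002,0.015,-0.4,0,0,0,-1, 0.002,0.015,-0.55,0,0,0,-1, 0.002,0.015,-0.67,0,0,0,-1, 0.002,0.015,-0.73,0,0,0,-1, 0.002,0.015,-0.75,0,0,0,-1, 0.002,0.015,-0.75,0,0,0,-1]'
python3 -m jog '[0,0,-0.01,0,0,0,-1, 0,0,-0.02,0,0,0,-1, 0,0,-0.02,0,0,0,-1]'
python3 -m jog '[0,0,-0.005,0,0,0,-1, 0,0,-0.01,0,0,0,-1, 0,0,-0.01,0,0,0,-1]'
```

```text
clock: 20.17
tcp_pos: [0.5247, 0.272, 0.0458]
orientation: [-0.001, 0.195, 0.981, -0.001]
wrist_force: [0.7, -0.4, -1.7]
finger_gap: 0.0392
grip_force: 35.7
clock: 20.42
tcp_pos: [0.5268, 0.2739, 0.0441]
orientation: [0.001, 0.194, 0.981, 0.001]
wrist_force: [-0.4, 0.8, -0.9]
finger_gap: 0.0389
grip_force: 35.7
clock: 20.67
tcp_pos: [0.5264, 0.2742, 0.0417]
orientation: [0.001, 0.194, 0.981, 0.0]
wrist_force: [-1.0, 0.2, 0.6]
finger_gap: 0.0392
grip_force: 35.9
```

```bash
python3 -m jog '[0,0,-0.005,0,0,0,-1, 0,0,-0.005,0,0,0,-1, 0,0,-0.005,0,0,0,-1]'
```

```text
clock: 20.92
tcp_pos: [0.5268, 0.2742, 0.0416]
orientation: [0.001, 0.194, 0.981, 0.0]
wrist_force: [-0.6, -0.8, 7.1]
finger_gap: 0.0388
grip_force: 36.3
```

```bash
python3 -m jog '[0,0,0.005,0,0,0,0.5, 0,0,0.005,0,0,0,0.5, 0,0,0.005,0,0,0,0.5, 0,0,0.005,0,0,0,0.5, 0,0,0.005,0,0,0,0.5]' 
python3 -m jog '[0,0,0.1,0,0,0,0.5, 0,0,0.3,0,0,0,0.5, 0,0,0.5,0,0,0,0.5, 0,0,0.7,0,0,0,0.5, 0,0,0.85,0,0,0,0.5, 0,0,0.9,0,0,0,0.5, 0,0,0.9,0,0,0,0.5]'
python3 -m jog '[-0.21,-0.81,0,0,0,0,0.2, -0.21,-0.81,0,0,0,0,0.2, -0.21,-0.81,0,0,0,0,0.2, -0.21,-0.81,0,0,0,0,0.2, -0.21,-0.81,0,0,0,0,0.2]'
python3 -m jog '[-0.215,-0.815,0,0,0,0,0.2, -0.215,-0.815,0,0,0,0,0.2, -0.215,-0.815,0,0,0,0,0.2, -0.215,-0.815,0,0,0,0,0.2, -0.215,-0.815,0,0,0,0,0.2, -0.215,-0.815,0,0,0,0,0.2, -0.215,-0.815,0,0,0,0,0.2]' 25
python3 - <<'E'
from h import *
p,d=eyes.read_camera("top"); p3,_=eyes.read_camera("wrist")
cv2.imwrite("pics/m7.png",np.hstack([cv2.resize(p[160:300,130:290],(400,350)),cv2.resize(p3,(400,350))])[:,:,::-1])
P=cloud("top",d)
for lo,x,y in ((.084,.526,.274),(.138,.446,.166),(.112,.433,.26)):
    m=(P[...,2]>lo)&(P[...,2]<lo+.02)&(abs(P[...,0]-x)<.04)&(abs(P[...,1]-y)<.04); print(m.sum(),np.median(P[m],0) if m.any() else 0)
E
```

```text
clock: 21.33
tcp_pos: [0.5258, 0.2739, 0.0408]
orientation: [-0.0, 0.194, 0.981, -0.0]
wrist_force: [0.1, 0.1, 0.1]
finger_gap: 0.0642
grip_force: 0.0
clock: 21.92
tcp_pos: [0.5278, 0.2746, 0.2246]
orientation: [0.003, 0.194, 0.981, 0.002]
wrist_force: [0.8, 0.6, 0.3]
finger_gap: 0.0637
grip_force: 0.0
clock: 22.33
tcp_pos: [0.4807, 0.1065, 0.2186]
orientation: [-0.002, 0.197, 0.98, -0.002]
wrist_force: [0.2, 1.2, -0.5]
finger_gap: 0.0512
grip_force: 0.0
clock: 22.92
tcp_pos: [0.4402, -0.0509, 0.2196]
orientation: [-0.001, 0.194, 0.981, 0.0]
wrist_force: [0.2, 0.2, 0.6]
finger_gap: 0.0512
grip_force: 0.0
205 [0.52562516 0.27350894 0.09188849]
205 [0.44588669 0.16581299 0.14491229]
146 [0.43333962 0.25938182 0.11856529]
```

View pics/m7.png

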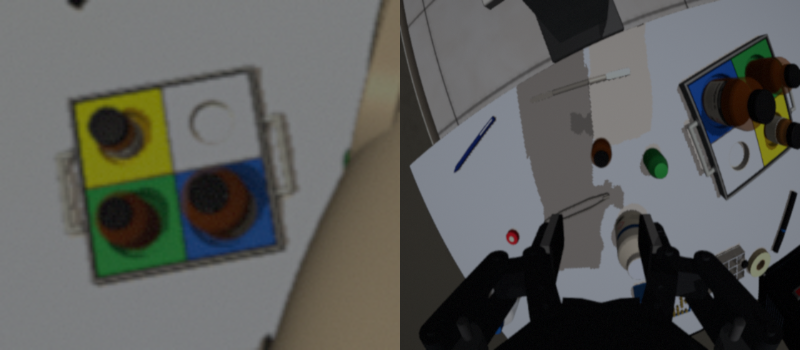

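Three bottles stand in their nests, and the dropper's cap (600,157) lies centred between the fingers, clear of the green one. Descend and grip.

```bash
python3 -m jog '[0,0,-0.2,0,0,0,0.2, 0,0,-0.4,0,0,0,0.2, 0,0,-0.6,0,0,0,0.2, 0,0,-0.8,0,0,0,0.2, 0,0,-0.92,0,0,0,0.2, 0,0,-0.97,0,0,0,0.2, 0,0,-0.97,0,0,0,0.2, 0,0,-0.97,0,0,0,0.2]' 25
python3 -m jog '[0,0,0,0,0,0,-1, 0,0,0,0,0,0,-1, 0,0,0,0,0,0,-1, 0,0,0,0,0,0,-1, 0,0,0,0,0,0,-1, 0,0,0,0,0,0,-1]' 25
python3 -m jog '[0,0,0.05,0,0,0,-1, 0,0,0.15,0,0,0,-1, 0,0,0.3,0,0,0,-1, 0,0,0.45,0,0,0,-1, 0,0,0.6,0,0,0,-1, 0,0,0.75,0,0,0,-1, 0,0,0.85,0,0,0,-1, 0,0,0.85,0,0,0,-1]'
python3 - <<'E'
from h import *
p2,d2=eyes.read_camera("scene"); cv2.imwrite("pics/m8.png",cv2.resize(p2[100:300,180:380],None,fx=2,fy=2)[:,:,::-1])
E
```

```text
clock: 23.68
tcp_pos: [0.4406, -0.0496, 0.0265]
orientation: [-0.001, 0.192, 0.981, 0.0]
wrist_force: [0.7, 0.4, 0.2]
finger_gap: 0.0515
grip_force: 0.0
clock: 24.18
tcp_pos: [0.4425, -0.0512, 0.0283]
orientation: [0.002, 0.194, 0.981, 0.0]
wrist_force: [0.9, 2.2, 7.1]
finger_gap: 0.0307
grip_force: 25.3
clock: 24.85
tcp_pos: [0.4434, -0.0521, 0.2017]
orientation: [0.004, 0.194, 0.981, -0.001]
wrist_force: [0.9, -0.5, -0.6]
finger_gap: 0.0306
grip_force: 24.9
```

View pics/m8.png

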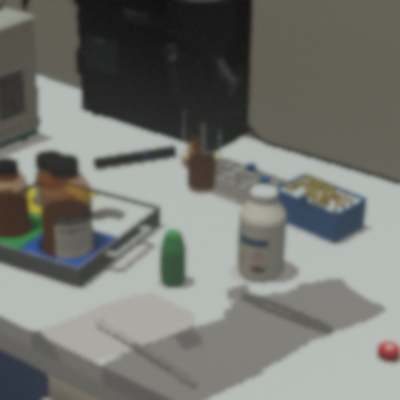

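```bash
python3 -m jog '[0.02,0.05,0,0,0,0,-1, 0.06,0.15,0,0,0,0,-1, 0.12,0.3,0,0,0,0,-1, 0.18,0.45,0,0,0,0,-1, 0.245,0.58,0,0,0,0,-1]'
python3 -m jog '[0.06,0.15,0,0,0,0,-1, 0.12,0.3,0,0,0,0,-1, 0.18,0.45,0,0,0,0,-1, 0.22,0.54,0,0,0,0,-1, 0.245,0.575,0,0,0,0,-1, 0.245,0.575,0,0,0,0,-1, 0.245,0.575,0,0,0,0,-1]'
python3 - <<'E'
from h import *
print(np.round(eyes.calibration("wrist")["tool_from_camera"],3))
E
```

```text
clock: 25.32
tcp_pos: [0.4889, 0.0669, 0.1951]
orientation: [-0.002, 0.194, 0.981, -0.0]
wrist_force: [-0.0, 0.0, -1.6]
finger_gap: 0.0311
grip_force: 24.9
clock: 25.9
tcp_pos: [0.5379, 0.1798, 0.1955]
orientation: [-0.001, 0.193, 0.981, -0.001]
wrist_force: [-0.3, 0.9, -0.5]
finger_gap: 0.0313
grip_force: 24.9
[[-0.    -0.955 -0.298  0.076]
 [ 1.     0.    -0.001 -0.001]
 [ 0.001 -0.298  0.955 -0.167]
 [ 0.     0.     0.     1.   ]]
```

The camera sits 0.167 m behind the TCP, well above the standing bottles. Lower the dropper.

```bash
python3 -m jog '[0,0,-0.1,0,0,0,-1, 0,0,-0.25,0,0,0,-1, 0,0,-0.4,0,0,0,-1, 0,0,-0.55,0,0,0,-1, 0,0,-0.69,0,0,0,-1, 0,0,-0.76,0,0,0,-1, 0,0,-0.78,0,0,0,-1, 0,0,-0.78,0,0,0,-1]'
python3 -m jog '[0,0,-0.005,0,0,0,-1, 0,0,-0.015,0,0,0,-1, 0,0,-0.015,0,0,0,-1]'
python3 -m jog '[0,0,-0.005,0,0,0,-1, 0,0,-0.01,0,0,0,-1, 0,0,-0.01,0,0,0,-1]'
```

```text
clock: 26.57
tcp_pos: [0.5373, 0.1784, 0.0398]
orientation: [-0.002, 0.195, 0.981, -0.001]
wrist_force: [-0.3, 1.3, -0.5]
finger_gap: 0.0309
grip_force: 24.9
clock: 26.82
tcp_pos: [0.5399, 0.1798, 0.0392]
orientation: [0.001, 0.194, 0.981, 0.0]
wrist_force: [-0.0, 0.1, -0.3]
finger_gap: 0.0311
grip_force: 24.9
clock: 27.07
tcp_pos: [0.5392, 0.1801, 0.0364]
orientation: [0.0, 0.194, 0.981, 0.0]
wrist_force: [0.5, 1.1, 0.8]
finger_gap: 0.0307
grip_force: 25.0
```

```bash
python3 -m jog '[0,0,-0.005,0,0,0,-1, 0,0,-0.005,0,0,0,-1, 0,0,-0.005,0,0,0,-1]'
```

```text
clock: 27.32
tcp_pos: [0.5395, 0.1801, 0.0363]
orientation: [0.001, 0.194, 0.981, 0.0]
wrist_force: [-2.1, 0.8, 7.5]
finger_gap: 0.0312
grip_force: 25.5
```

```bash
python3 -m jog '[0,0,0.005,0,0,0,0.2, 0,0,0.005,0,0,0,0.2, 0,0,0.005,0,0,0,0.2, 0,0,0.005,0,0,0,0.2, 0,0,0.005,0,0,0,0.2]' 
python3 -m jog '[0,0,0.1,0,0,0,0.2, 0,0,0.3,0,0,0,0.2, 0,0,0.5,0,0,0,0.2, 0,0,0.7,0,0,0,0.2, 0,0,0.85,0,0,0,0.2, 0,0,0.95,0,0,0,0.2, 0,0,0.95,0,0,0,0.2]'
python3 -m jog '[-0.3,-0.9,0,0,0,0,0.2, -0.3,-0.9,0,0,0,0,0.2, -0.3,-0.9,0,0,0,0,0.2, -0.3,-0.9,0,0,0,0,0.2, -0.3,-0.9,0,0,0,0,0.2]'
python3 -m jog '[-0.2,-0.8,0,0,0,0,0.2, -0.2,-0.8,0,0,0,0,0.2, -0.2,-0.8,0,0,0,0,0.2, -0.2,-0.8,0,0,0,0,0.2, -0.2,-0.8,0,0,0,0,0.2, -0.2,-0.8,0,0,0,0,0.2, -0.2,-0.8,0,0,0,0,0.2]'
python3 - <<'E'
from h import *
p,d=eyes.read_camera("top"); p3,_=eyes.read_camera("scene")
cv2.imwrite("pics/m9.png",np.hstack([cv2.resize(p[160:300,130:290],(400,350)),cv2.resize(p3[80:340,140:460],(400,350))])[:,:,::-1])
P=cloud("top",d)
for lo,x,y in ((.07,.539,.18),(.084,.526,.274),(.138,.446,.166),(.112,.433,.26)):
    m=(P[...,2]>lo)&(P[...,2]<lo+.02)&(abs(P[...,0]-x)<.04)&(abs(P[...,1]-y)<.04); print(m.sum(),np.median(P[m],0) if m.any() else 0)
E
```

```text
clock: 27.73
tcp_pos: [0.5388, 0.1799, 0.0358]
orientation: [-0.0, 0.194, 0.981, -0.0]
wrist_force: [-0.2, -0.4, 0.3]
finger_gap: 0.0514
grip_force: 0.0
clock: 28.32
tcp_pos: [0.5415, 0.1804, 0.2315]
orientation: [0.004, 0.194, 0.981, 0.002]
wrist_force: [0.7, -0.2, 0.2]
finger_gap: 0.051
grip_force: 0.0
clock: 28.73
tcp_pos: [0.4769, -0.0028, 0.2251]
orientation: [-0.001, 0.195, 0.981, -0.001]
wrist_force: [-0.0, 0.3, 0.7]
finger_gap: 0.0515
grip_force: 0.0
clock: 29.32
tcp_pos: [0.4385, -0.1598, 0.2253]
orientation: [-0.001, 0.194, 0.981, 0.001]
wrist_force: [0.2, 0.6, 0.8]
finger_gap: 0.0516
grip_force: 0.0
75 [0.53737648 0.17839768 0.07717603]
201 [0.52597753 0.27405177 0.09222235]
201 [0.44587993 0.1658192  0.14500129]
143 [0.43348419 0.25935981 0.11844453]
```

View pics/m9.png

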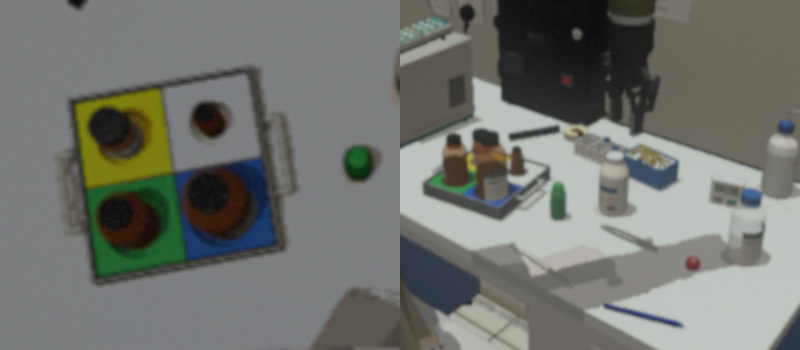

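All four stand upright in their nests, the clear, white and green bottles are where they were, and the arm is clear of everything.

```bash
python3 -c "
from workcell import env
print(env.hand_in())"
```

```text
the job is handed in; nothing more can be done
None
```

The job is handed in: all four amber bottles stand upright in their own nests, the clear and white bottles were left untouched, and it took about 29 s of the 102 s allowed.

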